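Open the brush cleaner's push-and-turn safety cap

ROBOT

A 6-joint arm with a two-finger parallel gripper is mounted at the origin on the work surface; the furniture and walls round the work are solid. World frame = base frame: x ahead of the robot, y to its left, z up, the work surface at z = 0. Lengths are in m, angles in rad, forces in N, time in s.
With the tool pointing down it reaches from about 0.3 to 0.85 m from the base axis. Payload 5.4 kg.
Tool frame: the origin (TCP) lies between the finger pads; the fingertips stand 14 mm ahead of it and the grasp point (between the pads) lies 5 mm behind it (arm.finger_overhang is the distance from the TCP to the fingertips, in m); x points along the fingers, y is the direction in which the jaws open and shut, and the axes are right-handed (so a half turn about x gives the same grasp; the last joint's range is limited). The gripper opens to 85 mm and grips with 20 to 120 N. Pads are 22 mm wide; open, the fingers measure 114 mm over their backs; the gripper's body (76 mm by 85 mm) begins 54 mm behind the grasp point. The pads swing forward as they close: fully open they stand 13 mm farther back than shut.
Start: joints at [1.087, 0.158, 1.597, -0, 1.386, -0.21], TCP at [0.155, 0.554, 0.245] pointing down, gripper open.
Joint ranges: [-2.91, 2.91], [-0.94, 2.29], [0.18, 2.7], [-1.29, 4.43], [0.17, 2.64], [-3, 3]. Speed limits (rad/s): [2.57, 2.57, 3.14, 3.14, 3.14, 3.14].

INTERFACE

Orientations are given as a unit quaternion [w, x, y, z].
In Python, from plant import arm, viewer gives the robot as it stands.
- The arm moves only by the shell command python3 -m handwheel 'ROWS' [OPENING] [FORCE]. ROWS is JSON, a list that holds one entry, the list of rows, each a list of 4 numbers: the shift along the world's x, y, z normalised to -1 to 1, where 1 is 250 mm, then the turn about the world's z normalised to -1 to 1, where 1 is 30 degrees. A call has 1 to 5 rows; each row is the pose to reach, as a shift and turn from the pose commanded when the call began; what a row does not reach only later rows make up. A row lasts 1/8 s, in which the tool goes at most 62.5 mm and 10.7 degrees, less where a joint would pass 70% of its speed; a pose out of reach is approached as far as the arm can. A call with a number of a shift or a turn outside -1 to 1 is refused whole. A call with a gripper value outside its range is refused whole. OPENING is the opening, from 0 (shut) to 1 (fully open), set as the call begins (- or left out, the last holds). The fingers move at their own pace and stop on an object; FORCE is the grip in N (left out, the last holds). Time passes only in rows, so rows that repeat a pose let the fingers close. It gives the time, the measured TCP pose, the force and the opening at its end, in the units of the state.
- arm.get_obs(): the state, without advancing time (a new reading comes with each control period).
- viewer.read_camera(name): name is "scene" or "side" or "wrist"; returns (picture, depth): 400x640x3 uint8, red, green, blue; 400x640 float32, m along the optical axis (not along the pixel's ray), 0 where there is no reading.
- viewer.camera_info(name): a dict with "mtx" (3x3 intrinsics, pixels), "k1" (the pictures are not rectified: a ray, as slopes to the right and down, at radius r is drawn at 1 + k1 r^2 times it, then the intrinsics apply), "extrinsics" (4x4, takes a point from camera to world coordinates). Camera axes: x right, y down, z forward; pixel columns grow to the right and rows downward; lengths in m; the calibration is good to about 2 mm. A picture is of the moment at which its call begins: read the wrist's pose just before it. camera_info takes no time and is no camera call; for the wrist camera it gives the pose at the moment of the call.
- arm.hand_in(): hands the job in, once; it reports no verdict.
The state is a dict: "clock": time; "qpos": joint angles; "dq": joint speeds; "joint_torque": joint torques, N m; "eef_pos": TCP position; "tcp_rot": TCP orientation; "ft_force": force on the tool from outside, world axes, zero at the start; "moment": the same for the moment, N m; "gripper_width": finger opening in m.
Only numpy, scipy, OpenCV 4.12 (cv2) and the standard library are available. Lean on these libraries where they do the work, as an engineer would, in place of code of your own. Each camera call takes 0.05 s, during which the arm holds its last target.

TASK

Open the brush cleaner so that brushes can be rinsed: press the jug's safety cap down, keep it pressed while you twist it anticlockwise past its catch, then lift it off. Finish while still holding the cap in the gripper, steady and level, about 5 cm up and straight above the jug's open mouth; do not put it down or let go. Leave the round oil bottle, the tape roll and the paint tin where they are.

Things in the scene. Friction and masses are not known exactly. Their poses are not given: they have to be found in the camera images.
- cap_center (a point): Centre, half-way up, of the black ribbed round safety cap on the jug: 46 mm across, 32 mm high, about 30 g, 142 mm above the worktop when locked; z up along its axis. Grip it across in any direction. A spring pushes it up with 5 N, and 0.6 N more per mm pressed. Unpressed, it turns only a few degrees either way.
- cap: The same cap (a loose part, held by a bayonet); origin at the centre of its underside, 126 mm above the worktop when locked. Pressed by more than 6 mm, best 8 (it bottoms at 10 mm, about 11 N) it turns anticlockwise, seen from above; turned by 1.0 to 2.2 rad, best about 1.4, it is free to be lifted straight off. Clockwise is blocked.
- jug: White rectangular cleaner jug, 80 x 70 mm, in a 94 x 84 x 30 mm steel foot screwed to the worktop: it cannot move. Origin at the centre of its underside, on the worktop; z up, x along the longer side. Its shoulder slopes from 84 to 106 mm high, 34 mm across at the top; from there 20 mm of bare neck, 26 mm across, reach up to the cap's underside.
- mouth (a point): Centre of the top of the jug's neck (the mouth, inside the cap), on the cap's axis, 142 mm above the worktop; axes as the jug's. A grey sprung plug 17 mm across stands 10 mm out of it under the locked cap, 13 mm once the cap is off.
- oil_bottle: Bystander: closed white round bottle, 56 mm across, 125 mm high, with a small black cap; origin at the centre of its underside. Leave it.
- tape_roll: Bystander: roll of masking tape lying flat, 90 mm across, 19 mm high; origin at the centre of its underside. Leave it.
- tin: Bystander: small paint tin, 60 mm across, 55 mm high; origin at the centre of its underside. Leave it.
There are look-alikes about, which are no part of the job. Of the things that look like the cap, the smaller one is meant. Of the things that look like the jug, the larger one is meant.

How it is judged:
On the way, in this order (a step that is already met when the one before it is completed fails the run):
1. the cap is pressed down on the neck, at least 5.5 mm below its locked height, not yet turned free (z of cap_center in the frame of jug below 0.1365 m and angle between the x axis of cap and the x axis of jug, either way round below 0.7 rad and horizontal distance between cap_center and mouth below 0.006 m), for 0.05 s.
2. the cap is turned past its catch (more than 0.75 rad) while still on the neck (angle between the x axis of cap and the x axis of jug, either way round above 0.75 rad and z of cap_center in the frame of jug below 0.152 m and horizontal distance between cap_center and mouth below 0.008 m), for 0.05 s.
At the end, for the whole second after the job is handed in: The cap is held between the fingers (more than 1 N), still (under 30 mm/s), touching nothing of the jug, its underside 20 to 130 mm above the mouth's height, its centre within 25 mm of the mouth's axis, upright within 0.25 rad; the bystanders stand where they were (z of cap in the frame of mouth between 0.02 and 0.13 m and horizontal distance between cap_center and mouth below 0.025 m and angle between cap's own z axis and vertical below 0.25 rad and contact force between cap and the fingers above 1 N and contact force between cap and jug below 0.1 N and linear speed of cap below 0.03 m/s); the arm keeps its last pose, push and grip.
It fails at once if the oil bottle is displaced by more than 20 mm or tipped over (distance of oil_bottle from where it was at the start of the episode above 0.02 m or angle between oil_bottle's own z axis and vertical above 0.4 rad).
It fails at once if the tape roll is displaced by more than 20 mm or tipped over (distance of tape_roll from where it was at the start of the episode above 0.02 m or angle between tape_roll's own z axis and vertical above 0.4 rad).
It fails at once if the paint tin is displaced by more than 20 mm or tipped over (distance of tin from where it was at the start of the episode above 0.02 m or angle between tin's own z axis and vertical above 0.4 rad).
It also fails if it takes over 35 s, if anything falls off the work surface, if the arm or the gripper's body presses on something with over 40 N, if the wrist force passes 120 N, or if a joint passes its speed limit or range.

## Working session

There is one attempt and no reset: what is moved stays moved. The work goes in short steps, Python scripts to look and compute and a shell command to move; the robot and the scene stay as the last step left them, time stands still between calls to the robot, and variables do not carry over. Pictures are saved under pics/ and viewed, and the job is handed in when it is done.

```bash
ls; mkdir -p pics
cat > h.py <<'E'
import numpy as np, cv2
from plant import arm, viewer
def ray(info,u,v):
    K=np.array(info["mtx"]);k1=info["k1"];E=np.array(info["extrinsics"])
    d=np.array([(u-K[0,2])/K[0,0],(v-K[1,2])/K[1,1]]);s=d.copy()
    for _ in range(30): s=d/(1+k1*(s@s))
    return E[:3,3],E[:3,:3]@np.array([s[0],s[1],1.])
def onplane(info,u,v,z):
    o,r=ray(info,u,v);return o+r*(z-o[2])/r[2]
def depthpt(info,u,v,d):
    o,r=ray(info,u,v);return o+r*d
def cloud(info,dep,mask):
    vs,us=np.nonzero(mask&(dep>0));return us,vs,np.array([depthpt(info,u,v,dep[v,u]) for u,v in zip(us,vs)])
E
python3 - <<'E'
from h import *
for n in("scene","side","wrist"):
    i=viewer.camera_info(n);p,d=viewer.read_camera(n)
    cv2.imwrite(f"pics/{n}0.png",p[:,:,::-1]);np.savez(f"{n}0.npz",p=p,d=d,**{k:np.array(v) for k,v in i.items()})
print(arm.get_obs())
E
```

```text
pics
{'clock': 0.15, 'qpos': array([ 1.08687944e+00,  1.58943904e-01,  1.59791608e+00, -1.12371382e-05,
        1.38624270e+00, -2.10091001e-01]), 'dq': array([-0.00090684, -0.00101269, -0.00444133, -0.00154263,  0.00064953,
        0.00179461]), 'joint_torque': array([-1.38383994e-04, -3.96378207e+01, -3.31783819e+01, -2.36900087e-04,
        5.56553699e-03, -4.26922122e-05]), 'eef_pos': array([0.15529588, 0.55316832, 0.24453429]), 'tcp_rot': array([ 0.70031173,  0.09600576,  0.7006675 , -0.09701252]), 'ft_force': array([-0.41951214, -1.20886011, -0.1455559 ]), 'moment': array([-0.01438843,  0.0088215 , -0.03298437]), 'gripper_width': 0.08567432880037523}
```

View pics/scene0.png

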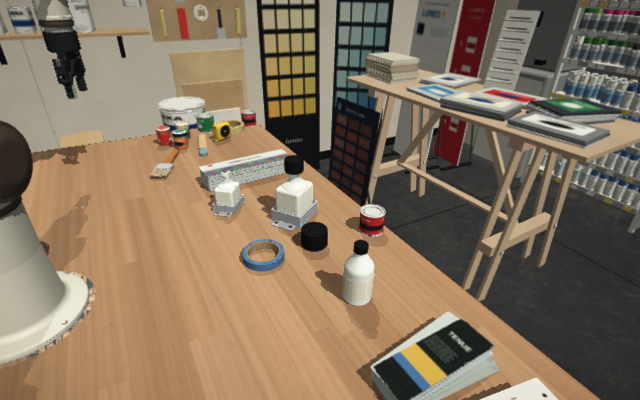

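View pics/side0.png

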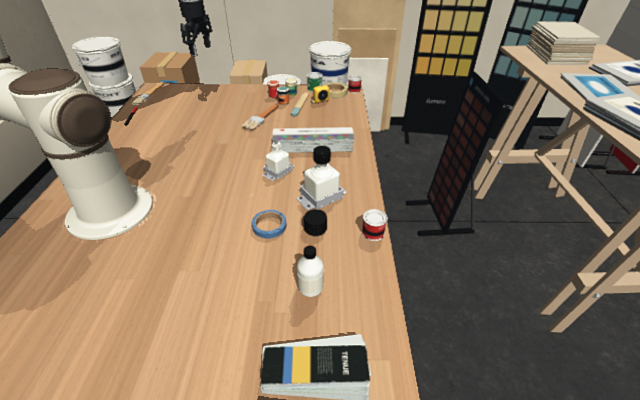

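View pics/wrist0.png

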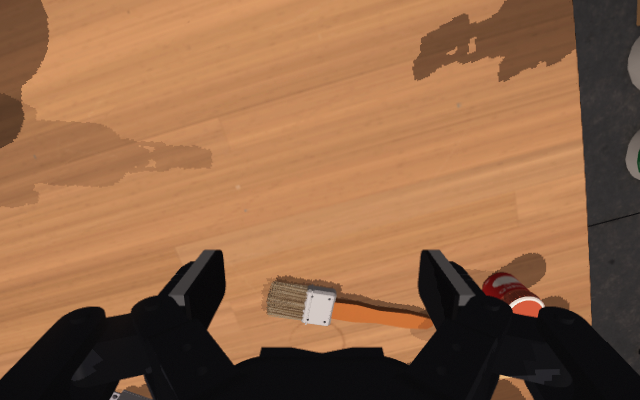

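The scene view shows the large white jug at (294,195) with a black cap at (293,164). 
- **Cap candidates:** the cap on the jug (293,164), a loose wider black cap on the table (314,237), and the oil bottle's cap (361,247).
- **Jug candidates:** the large jug (294,195) and a small one (228,193).

My choice is the cap on the large jug. Next I'll measure it and check a crop.

Run:
```python
from h import *
ims=[]
boxes={"scene":{"jugcap":(270,145,318,185),"loose":(295,218,335,255)},"side":{"jugcap":(305,140,340,170),"loose":(298,205,333,240)}}
for n in boxes:
    z=np.load(n+"0.npz");p=z["p"];d=z["d"];i={k:z[k] for k in("mtx","k1","extrinsics")};i["k1"]=float(i["k1"])
    print(n,i["extrinsics"][:3,3].round(3), "k1",i["k1"])
    for k,(a,b,c,e) in boxes[n].items():
        m=np.zeros(d.shape,bool);m[b:e,a:c]=p[b:e,a:c].max(2)<60
        nn,lab,st,ce=cv2.connectedComponentsWithStats(m.astype(np.uint8));j=1+st[1:,4].argmax();m=lab==j
        us,vs,P=cloud(i,d,m);print(n,k,"bbox",st[j],"ptsmin",np.percentile(P,3,0).round(3),"max",np.percentile(P,97,0).round(3))
        top=P[P[:,2]>np.percentile(P[:,2],98)-.006]
        print("  top mean",top.mean(0).round(4),top.min(0).round(3),top.max(0).round(3),len(top))
    a=boxes[n]["jugcap"];x,y=(a[0]+a[2])//2,(a[1]+a[3])//2
    ims.append(cv2.resize(p[y-40:y+70,x-80:x+80,::-1],None,fx=2.5,fy=2.5*1,interpolation=cv2.INTER_CUBIC))
cv2.imwrite("pics/crop1.png",np.hstack(ims))
```

```text
scene [ 0.223 -0.679  0.528] k1 0.011675205190784736
scene jugcap bbox [284 145  34  30 741] ptsmin [ 0.555  0.049 -0.824] max [1.644 1.919 0.16 ]
  top mean [0.5747 0.0661 0.1591] [0.554 0.048 0.155] [0.598 0.091 0.161] 137
scene loose bbox [301 222  26  29 667] ptsmin [ 0.533 -0.092  0.006] max [ 0.582 -0.042  0.045]
  top mean [ 0.5595 -0.0657  0.0434] [ 0.533 -0.093  0.039] [ 0.589 -0.033  0.046] 325
side [ 0.581 -0.745  0.691] k1 0.019818604697549667
side jugcap bbox [314 146  16  18 260] ptsmin [0.558 0.047 0.131] max [0.597 0.087 0.159]
  top mean [0.5772 0.0674 0.1575] [0.558 0.047 0.154] [0.597 0.094 0.16 ] 138
side loose bbox [303 210  24  26 521] ptsmin [ 0.534 -0.092  0.007] max [ 0.588 -0.04   0.044]
  top mean [ 0.5618 -0.065   0.0417] [ 0.534 -0.094  0.038] [ 0.59  -0.035  0.045] 293
```

View pics/crop1.png

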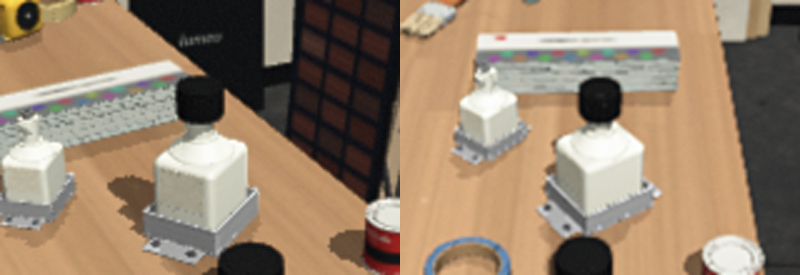

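The close crop confirms the choice. It is the black ribbed cap on the large jug, about 42–46 mm across with its top at 0.158 m; the loose cap is about 57 mm. I'll move above it, keeping the height.

```bash
python3 -m handwheel '[[[0.16,-0.19,0,0],[0.32,-0.37,0,0],[0.48,-0.55,0,0],[0.64,-0.74,0,0],[0.8,-0.92,0,0]]]' 1 80
python3 -m handwheel '[[[0.16,-0.19,0,0],[0.32,-0.37,0,0],[0.48,-0.55,0,0],[0.64,-0.74,0,0],[0.64,-0.74,0,0]]]'
python3 -m handwheel '[[[0.1,-0.12,0,0],[0.18,-0.22,0,0],[0.18,-0.22,0,0],[0.18,-0.22,0,0]]]'
python3 - <<'E'
from h import *
from scipy.spatial.transform import Rotation as R
o=arm.get_obs();print(o["clock"],o["qpos"].round(3),o["eef_pos"].round(4));q=o["tcp_rot"];M=R.from_quat([q[1],q[2],q[3],q[0]]).as_matrix();print(M.round(3))
i=viewer.camera_info("wrist");p,d=viewer.read_camera("wrist");cv2.imwrite("pics/wrist1.png",p[:,:,::-1]);np.savez("wrist1.npz",p=p,d=d,**{k:np.array(v) for k,v in i.items()})
E
```

```text
clock: 0.78
eef_pos: [0.3563, 0.3218, 0.2452]
tcp_rot: [0.701, 0.096, 0.7, -0.096]
ft_force: [0.5, 1.0, 0.2]
gripper_width: 0.0854
clock: 1.4
eef_pos: [0.5173, 0.1353, 0.2449]
tcp_rot: [0.7, 0.098, 0.7, -0.099]
ft_force: [-0.7, 0.2, -0.5]
gripper_width: 0.0851
clock: 1.9
eef_pos: [0.5596, 0.0848, 0.245]
tcp_rot: [0.7, 0.096, 0.701, -0.096]
ft_force: [-0.5, 0.2, -0.6]
gripper_width: 0.0852
1.9 [-6.300e-02  1.360e-01  1.622e+00  1.000e-03  1.384e+00 -1.361e+00] [0.5596 0.0848 0.245 ]
[[-0.001  0.269  0.963]
 [ 0.001  0.963 -0.269]
 [-1.     0.    -0.001]]
```

View pics/wrist1.png

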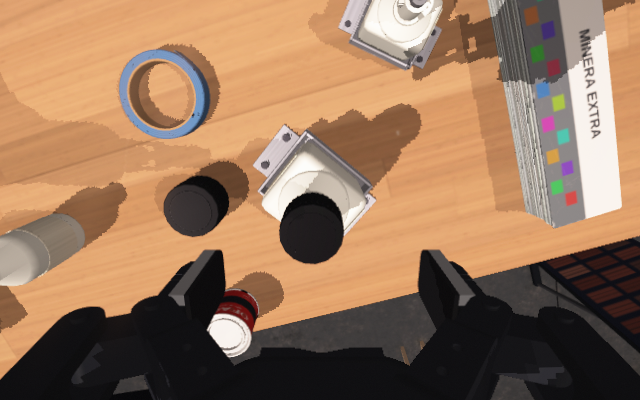

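The wrist view shows the cap top at about (311,228). The jug foot is tilted relative to the world axes, the tape roll is at (165,93) and the tin at (232,330).

```bash
cat > capm.py <<'E'
from h import *
import sys
def meas(f):
    z=np.load(f);p=z["p"];d=z["d"];i={k:z[k] for k in("mtx","k1","extrinsics")};i["k1"]=float(i["k1"])
    m=np.zeros(d.shape,bool);m[100:360,100:540]=p[100:360,100:540].max(2)<70
    us,vs,P=cloud(i,d,m);s=(P[:,2]>.154)&(P[:,2]<.163);T=P[s]
    o=np.median(T[:,:2],0);s2=np.linalg.norm(T[:,:2]-o,axis=1)<.04;T=T[s2];U=us[s][s2];V=vs[s][s2]
    (c,r)=cv2.minEnclosingCircle(T[:,:2].astype(np.float32))
    print("top z",np.median(T[:,2]).round(4),"circle",np.round(c,4),round(r,4),"mean",T.mean(0).round(4),len(T),"px",U.mean(),V.mean())
    print("mean ray on z .158",onplane(i,U.mean(),V.mean(),.158).round(4))
meas(sys.argv[1])
E
python3 capm.py wrist1.npz
```

```text
top z 0.1587 circle [0.5765 0.0716] 0.0229 mean [0.5753 0.0718 0.1586] 2988 px 311.006358768407 232.81927710843374
mean ray on z .158 [0.5754 0.0718 0.158 ]
```

Run:
```python
from h import *
# jug foot orientation from side/wrist view: points at foot-top height
z=np.load("wrist1.npz");p=z["p"];d=z["d"];i={k:z[k] for k in("mtx","k1","extrinsics")}
m=np.zeros(d.shape,bool);m[120:260,240:400]=True
us,vs,P=cloud(i,d,m);s=(P[:,2]>.022)&(P[:,2]<.1)
print(cv2.minAreaRect(P[s][:,:2].astype(np.float32)),P[s].max(0))
```

```text
((0.5771762132644653, 0.0713711604475975), (0.09396971762180328, 0.08405686914920807), 34.899627685546875) [0.61235733 0.13175693 0.09999902]
```

All views agree: the cap axis is at about (0.577, 0.071), its radius is 23 mm, and the foot comes out at 94x84 mm as specified. I'll pre-rotate clockwise by 60° to leave room for the twist while centring.

```bash
python3 -m handwheel '[[[0.035,-0.03,0,-0.33],[0.07,-0.056,0,-0.67],[0.07,-0.056,0,-1],[0.07,-0.056,0,-1]]]'
python3 -m handwheel '[[[0,0,0,-0.33],[0,0,0,-0.67],[0,0,0,-1],[0,0,0,-1],[0,0,0,-1]]]'
python3 - <<'E'
from h import *
o=arm.get_obs();print(o["clock"],o["qpos"].round(3),o["eef_pos"].round(4),o["ft_force"])
i=viewer.camera_info("wrist");p,d=viewer.read_camera("wrist");cv2.imwrite("pics/wrist2.png",p[:,:,::-1]);np.savez("wrist2.npz",p=p,d=d,**{k:np.array(v) for k,v in i.items()})
E
python3 capm.py wrist2.npz
```

```text
clock: 2.45
eef_pos: [0.5774, 0.0707, 0.2453]
tcp_rot: [0.652, 0.274, 0.652, -0.273]
ft_force: [0.9, 0.2, -0.0]
gripper_width: 0.0854
clock: 3.08
eef_pos: [0.5778, 0.07, 0.2453]
tcp_rot: [0.559, 0.432, 0.559, -0.432]
ft_force: [0.5, 1.0, 0.6]
gripper_width: 0.0857
3.075 [-0.087  0.176  1.577  0.     1.389 -0.342] [0.5778 0.07   0.2453] [0.46198114 0.96889418 0.57154512]
top z 0.1588 circle [0.5767 0.0719] 0.0227 mean [0.5765 0.0727 0.1588] 3200 px 321.3540625 202.0825
mean ray on z .158 [0.5765 0.0726 0.158 ]
```

View pics/wrist2.png

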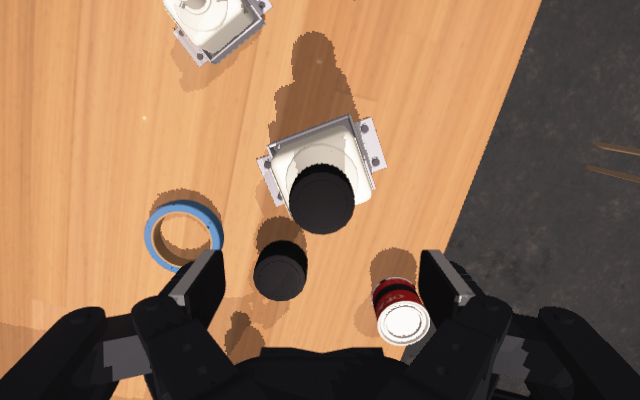

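The wrist view shows the cap at (321,202), midway between the fingers, with the tin and the loose cap well below. I'll correct by 2 mm, descend and close.

```bash
python3 -m handwheel '[[[-0.004,0.007,-0.14,0],[-0.004,0.007,-0.28,0],[-0.004,0.007,-0.42,0],[-0.004,0.007,-0.42,0],[-0.004,0.007,-0.42,0]]]'
python3 -m handwheel '[[[0,0,0,0],[0,0,0,0],[0,0,0,0],[0,0,0,0],[0,0,0,0]]]' 0.3 80
python3 - <<'E'
from h import *
o=arm.get_obs();print(o["clock"],o["qpos"].round(3),o["eef_pos"].round(4),o["ft_force"].round(1),o["gripper_width"])
p,d=viewer.read_camera("side");cv2.imwrite("pics/side3.png",cv2.resize(p[80:230,220:420,::-1],None,fx=4,fy=4))
E
```

```text
clock: 3.75
eef_pos: [0.5779, 0.0713, 0.1419]
tcp_rot: [0.559, 0.434, 0.558, -0.433]
ft_force: [-0.3, -0.6, 0.5]
gripper_width: 0.0854
clock: 4.38
eef_pos: [0.5776, 0.0713, 0.1411]
tcp_rot: [0.559, 0.434, 0.558, -0.433]
ft_force: [-0.0, -0.9, 5.3]
gripper_width: 0.0444
4.375 [-0.085  0.275  1.676  0.     1.189 -0.335] [0.5776 0.0713 0.1411] [-0.  -0.9  5.3] 0.044416130277361444
```

View pics/side3.png

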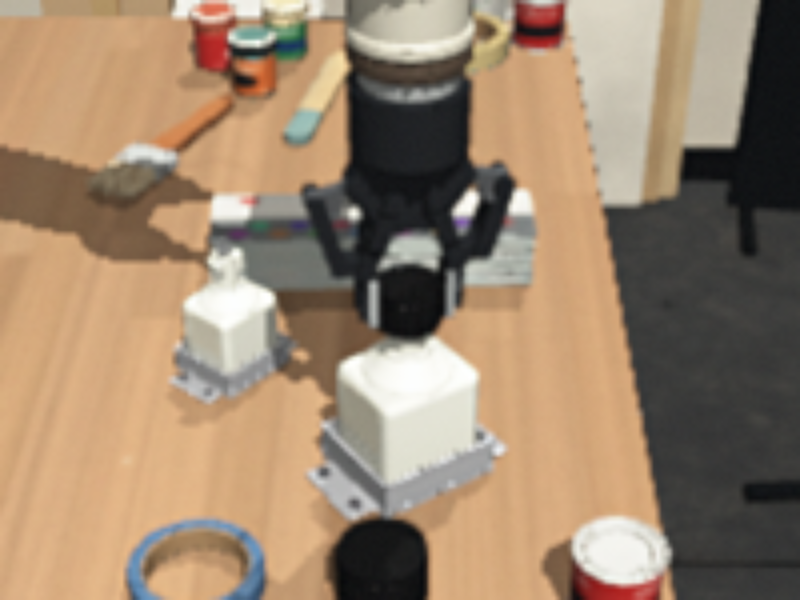

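The fingers hold the cap squarely with the width at 44 mm. Now I'll press 8 mm.

```bash
python3 -m handwheel '[[[0,0,-0.016,0],[0,0,-0.032,0],[0,0,-0.032,0],[0,0,-0.032,0]]]'
```

```text
clock: 4.92
eef_pos: [0.5777, 0.0713, 0.1337]
tcp_rot: [0.559, 0.434, 0.558, -0.433]
ft_force: [-2.3, -0.1, 9.4]
gripper_width: 0.0445
```

A force of 9.4 N corresponds to about 7.4 mm pressed, which fits. I'll press a further 0.5 mm and twist anticlockwise.

```bash
python3 -m handwheel '[[[0,0,-0.002,0],[0,0,-0.002,0.25],[0,0,-0.002,0.5],[0,0,-0.002,0.75],[0,0,-0.002,0.75]]]'
python3 - <<'E'
from h import *
o=arm.get_obs();print(o["moment"].round(2),o["qpos"].round(3))
E
```

```text
clock: 5.55
eef_pos: [0.5786, 0.0713, 0.1338]
tcp_rot: [0.634, 0.317, 0.631, -0.316]
ft_force: [-0.4, -0.1, 9.5]
gripper_width: 0.0448
[-0.01  0.05  0.01] [-0.085  0.284  1.68   0.     1.173 -0.728]
```

```bash
python3 -m handwheel '[[[-0.002,0,0,0.25],[-0.002,0,0,0.5],[-0.002,0,0,0.75],[-0.002,0,0,1],[-0.002,0,0,1]]]'
python3 -m handwheel '[[[0,0,0,0.25],[0,0,0,0.5],[0,0,0,0.75],[0,0,0,0.93],[0,0,0,0.93]]]'
python3 - <<'E'
from h import *
o=arm.get_obs();print(o["moment"].round(2),o["qpos"].round(3))
p,d=viewer.read_camera("side");cv2.imwrite("pics/side4.png",cv2.resize(p[80:230,220:420,::-1],None,fx=4,fy=4))
p,d=viewer.read_camera("wrist");cv2.imwrite("pics/wrist4.png",p[:,:,::-1])
E
```

```text
clock: 6.18
eef_pos: [0.5782, 0.0712, 0.1338]
tcp_rot: [0.694, 0.142, 0.691, -0.142]
ft_force: [0.7, -0.4, 10.0]
gripper_width: 0.0444
clock: 6.8
eef_pos: [0.5783, 0.0713, 0.1339]
tcp_rot: [0.708, -0.029, 0.705, 0.029]
ft_force: [0.5, 0.6, 9.7]
gripper_width: 0.0446
[ 0.08 -0.08  0.01] [-0.085  0.283  1.681  0.     1.173 -1.739]
```

View pics/wrist4.png

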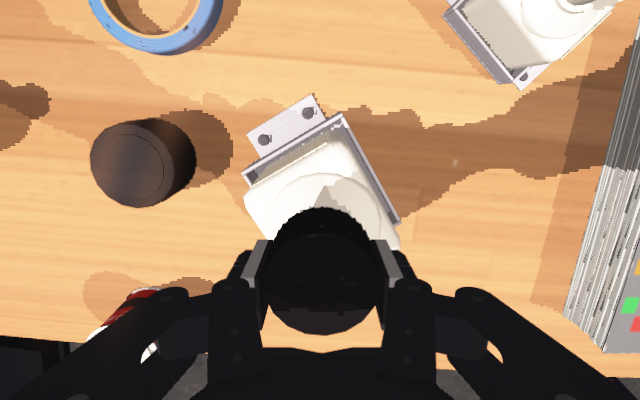

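View pics/side4.png

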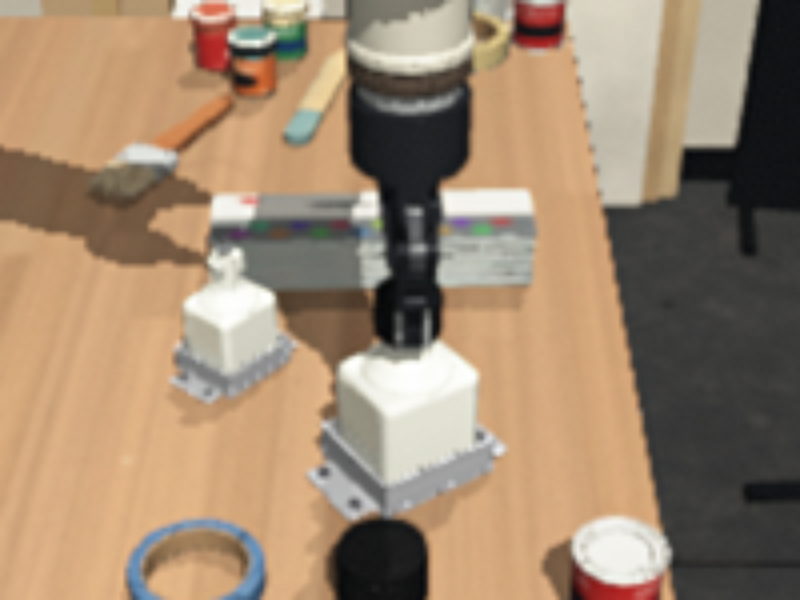

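The tool has turned 80.4° in total. The cap is still clamped squarely in both views and the force is steady at 9.7 N. I'll lift a little and watch the force.

```bash
python3 -m handwheel '[[[0,0,0.016,0],[0,0,0.032,0],[0,0,0.048,0],[0,0,0.048,0]]]'
```

```text
clock: 7.4
eef_pos: [0.5777, 0.0715, 0.1447]
tcp_rot: [0.708, -0.029, 0.705, 0.029]
ft_force: [3.9, 0.8, 5.0]
gripper_width: 0.0445
```

```bash
python3 -m handwheel '[[[0,0,0.016,0],[0,0,0.032,0],[0,0,0.032,0]]]'
```

```text
clock: 7.78
eef_pos: [0.577, 0.0719, 0.1511]
tcp_rot: [0.707, -0.029, 0.706, 0.029]
ft_force: [6.6, 2.8, -0.5]
gripper_width: 0.0442
```

The spring force is gone, so the cap is off the catch. There is a slight rub on the neck, so I'll lift straight up.

```bash
python3 -m handwheel '[[[0,0,0.05,0],[0,0,0.1,0],[0,0,0.16,0],[0,0,0.22,0],[0,0,0.22,0]]]'
python3 -m handwheel '[[[0,0,0,0],[0,0,0,0],[0,0,0,0]]]'
python3 - <<'E'
from h import *
for n in("side","scene"):
    i=viewer.camera_info(n);p,d=viewer.read_camera(n)
    b=(80,230,220,420) if n=="side" else (90,240,200,400)
    cv2.imwrite(f"pics/{n}5.png",cv2.resize(p[b[0]:b[1],b[2]:b[3],::-1],None,fx=4,fy=4))
    np.savez(n+"5.npz",p=p,d=d,**{k:np.array(v) for k,v in i.items()})
o=arm.get_obs();print(o["clock"],o["eef_pos"].round(4),o["ft_force"].round(1),o["gripper_width"],o["dq"].round(3))
E
```

```text
clock: 8.4
eef_pos: [0.5775, 0.0712, 0.2089]
tcp_rot: [0.708, -0.029, 0.705, 0.029]
ft_force: [0.5, -0.0, -0.3]
gripper_width: 0.0444
clock: 8.78
eef_pos: [0.5762, 0.0713, 0.2062]
tcp_rot: [0.706, -0.029, 0.707, 0.029]
ft_force: [-1.0, -0.0, -0.4]
gripper_width: 0.0443
8.875 [0.5763 0.0713 0.2064] [-0.3  0.  -0.5] 0.044124108884639884 [ 0.    -0.002 -0.002 -0.     0.    -0.   ]
```

View pics/side5.png

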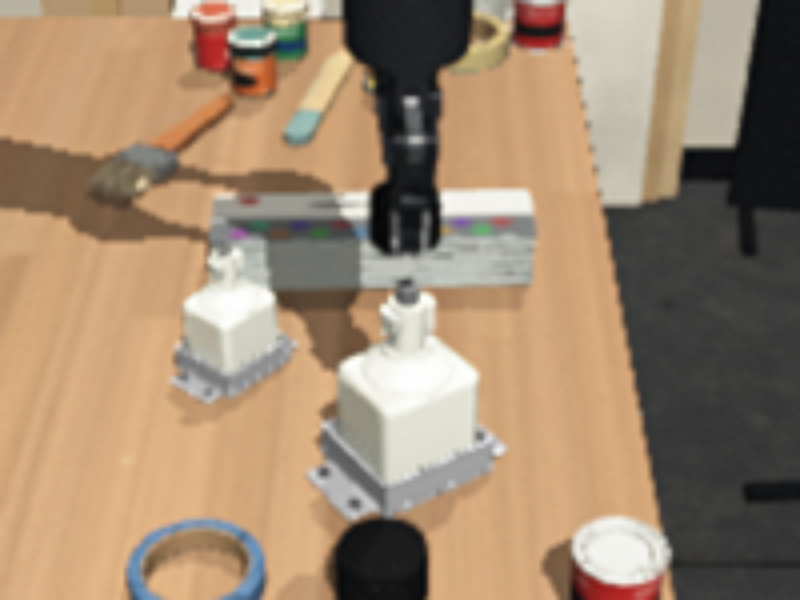

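View pics/scene5.png

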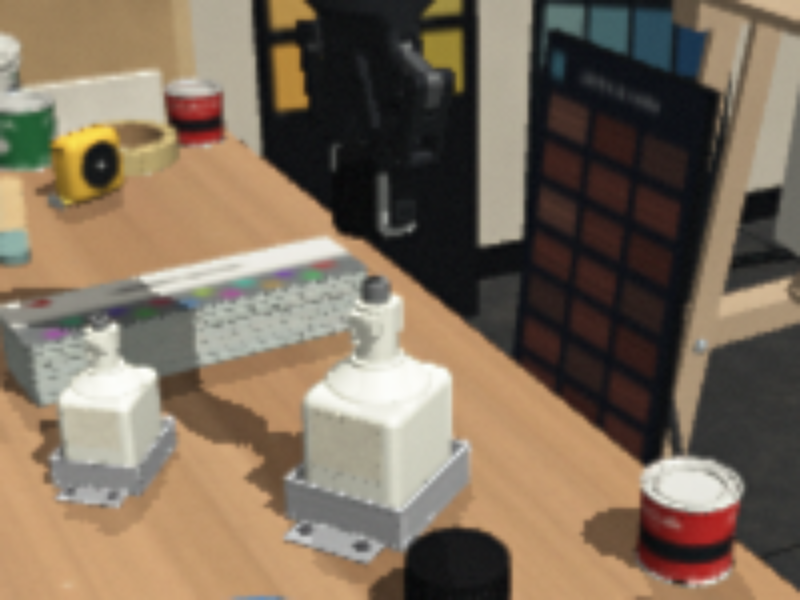

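Both views show the bare neck with its grey plug at about (405,290) in the side crop, and the cap held level above it with a clear gap. I'll do one numeric check of the cap and bystanders before handing in.

Run:
```python
from h import *
z=np.load("side5.npz");z0=np.load("side0.npz");i={k:z[k] for k in("mtx","k1","extrinsics")}
p=z["p"];d=z["d"];m=np.zeros(d.shape,bool);m[118:150,300:345]=p[118:150,300:345].max(2)<60
us,vs,P=cloud(i,d,m);s=(abs(P[:,0]-.577)<.06)&(abs(P[:,1]-.071)<.06);P=P[s]
for n,x in(("left",P[P[:,0]<.57]),("right",P[P[:,0]>.584])):print(n,"min z",np.percentile(x[:,2],2).round(4))
b=P[P[:,2]<.225];print("x",np.percentile(b[:,0],[2,98]).round(4),"y",np.percentile(b[:,1],[2,98]).round(4),"z",np.percentile(P[:,2],[1]).round(4))
for n,(a,t,c,e) in dict(tin=(358,205,392,245),bottle=(292,240,330,300),tape=(248,205,292,242)).items():
    print(n,np.abs(z["p"][t:e,a:c].astype(int)-z0["p"][t:e,a:c]).mean().round(2))
```

```text
left min z 0.1948
right min z 0.1943
x [0.5559 0.5964] y [0.0338 0.0784] z [0.1944]
tin 4.75
bottle 7.23
tape 6.08
```

Run:
```python
from h import *
z=np.load("side5.npz");z0=np.load("side0.npz");g=lambda q:cv2.cvtColor(q,cv2.COLOR_RGB2GRAY).astype(np.float32)
A,B=g(z0["p"]),g(z["p"])
for n,(a,t,c,e) in dict(tin=(358,205,392,245),bottle=(292,240,330,300),tape=(248,205,292,242),bg=(120,250,160,290)).items():
    print(n,np.round(cv2.phaseCorrelate(A[t:e,a:c],B[t:e,a:c])[0],2),np.abs(A[t:e,a:c]-B[t:e,a:c]).mean())
arm.hand_in();o=arm.get_obs();print(o["clock"],o["eef_pos"].round(4),o["gripper_width"])
```

```text
tin [0.02 0.03] 4.8330884
bottle [-0.01  0.03] 7.431579
tape [ 0.42 -0.  ] 6.243243
bg [ 0.18 -0.11] 7.41375
the job is handed in; nothing more can be done
the job is handed in; nothing more can be done
```

The cap is off the jug and I handed the job in at about 8.9 s with the gripper still holding it; no verdict was reported. I gripped the ribbed cap on the larger jug, pressed it to about 8 mm (9.5–10 N), twisted it 80° (1.4 rad) anticlockwise while pressed, and lifted it straight up.

- **Cap:** its underside was at about z = 0.194 m, roughly 52 mm above the mouth. The left and right edges were level within 1 mm.
- **Position:** the TCP was within about 1 mm of the mouth's axis, and the arm was still. The finger opening held at 44 mm and the wrist force was near zero. The cap's y range in that check (0.034–0.078) was unreliable, because it also took in the dark fingers.
- **Rub on the way up:** a sideways force of about 7 N showed briefly as the cap came off the neck. It was gone once the cap was clear.
- **Bystanders:** the image shift for the tin and the bottle was 0.03 px or less. The tape roll showed 0.4 px, against 0.2 px on bare worktop, so I take it as noise; the arm never came near it.
- **State after hand-in:** I could not read it, because the interface refused further queries.

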